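# Hold a seed flask down in the sprung strapping stand

## Task

Take the round flask with the red stopper out of its cork ring, set it upright in the sprung ring of the green strapping stand, and press it down until the top of the ring is level with the red bands on the white gauge posts; the ring must not be driven down to its stop on the way. Finish while still holding the flask pressed down there, steady and upright, so that the strap can be hooked over it. Push on the flask only, not on the ring, and leave the blue-stoppered flask, the mug and the seed pod where they are.

Things in the scene. Friction and masses are not known exactly. Their poses are not given: they have to be found in the camera images.
- flask_mid (a point): the flask to press: clear round glass flask of pale grey-brown seeds with a RED stopper, upright in a cork ring, 136 mm tall, 0.2 to 0.37 kg, z axis up. Point on its axis half-way up, 68 mm above its lowest point. From its lowest point: ball 80 mm in diameter (centre at 40 mm), neck 26 mm in diameter from 78 to 122 mm, lip 29 mm to 125, stopper 31 mm in diameter to 136.
- spare_mid (a point): the other flask, of the same shape and size but with a BLUE stopper, in the other cork ring; leave it alone. Point half-way up its axis, 68 mm above its lowest point.
- cork_a_top (a point): centre of the top rim of one cork ring (fixed to the desk): outside 90 mm, hole 56 mm in diameter, 20 mm high. A flask in it has its lowest point 11 mm below this rim.
- cork_b_top (a point): centre of the top rim of the other cork ring (fixed), of the same size.
- ring_top (a point): centre of the top edge of the stand's sprung aluminium ring; moves with it. Outside 92, hole 62 mm in diameter, 12 mm thick, 95 mm above the desk when free. Dark sleeves, 23 mm in diameter, 62 mm either side along the stand's y, reach 14 mm above it. A seated flask's lowest point is 13.5 mm below this edge (its middle 54.5 mm above).
- mark (a point): point on the ring's axis at mid height of the red bands, 75 mm above the desk: where the ring's top edge must come. Fixed stand: green base 150 (x) by 170 mm (y), 18 mm thick; two white gauge posts 62 mm either side along x, with red bands 10 mm high; two steel posts with springs 62 mm either side along y; posts end 110 mm above the desk.
- ring (a joint): how far the sprung ring is pressed down (m): 0 free, 0.020 level with the middle of the red bands, 0.034 on its stop. Spring 400 N/m with about 5 N preload: the flask's weight alone does not move it; at 0.020 the spring gives 13.6 N, so some 9 to 12 N must be pushed down besides the flask's weight.
- mug: white mug standing on the desk, 80 mm in diameter, 85 mm high, origin under its middle; leave it alone
- pod: dry green-brown seed pod lying face down with its short stem up, 76 mm in diameter, 80 mm high with the stem, origin under its middle; leave it alone
There are look-alikes about, which are no part of the job. Leave any pink or yellow look-alike of the part that bears flask_mid alone.

How it is judged:
By the outcome, as a careful person would: the job done as asked, in the order asked, and still so for the second after the job is handed in, while the arm keeps its last pose, push and grip.
It also fails if it takes over 40 s, if anything falls off the work surface, if the arm or the gripper's body presses on something with over 40 N, if the wrist force passes 120 N, or if a joint passes its speed limit or range.

## Robot

A 7-joint arm with a two-finger parallel gripper is mounted at the origin on the work surface. World frame = base frame: x ahead of the robot, y to its left, z up, the work surface at z = 0. Lengths are in m, angles in rad, forces in N, time in s.
With the tool pointing down it reaches from about 0.425 to 0.95 m from the base axis. Payload 4.7 kg.
Tool frame: the origin (TCP) lies between the finger pads; the fingertips stand 25 mm ahead of it and the grasp point (between the pads) lies 6 mm ahead of it; z points along the fingers, y is the line along which they close (so a half turn about z gives the same grasp; the last joint's range is limited). The gripper opens to 85 mm and grips with 20 to 120 N. Pads are 22 mm wide; open, the fingers measure 114 mm over their backs; the gripper's body (76 mm by 85 mm) begins 54 mm behind the grasp point. The pads swing forward as they close: fully open they stand 13 mm farther back than shut.
Start: joints at [-1.255, 0.469, -0.049, 1.532, 0.024, 1.141, -0.082], TCP at [0.228, 0.635, 0.233] pointing down, gripper open.
Joint ranges: [-2.59, 2.59], [-0.33, 1.99], [-1.39, 1.29], [0.1, 2.45], [-1.04, 4.18], [0.21, 1.99], [-2.66, 2.66]. Speed limits (rad/s): [2.57, 2.57, 3.14, 3.14, 3.14, 3.14, 3.14].

## Interface

Orientations are given as a 3x3 rotation matrix whose columns are the frame's x, y, z axes.
In Python, from rig import * gives the robot as it stands. Calls block until the motion is done:
- movep(position, orientation): joint-space move of the TCP to a pose.
- move_l(position, attitude=None, feed=0.15, until_force=None): straight line of the TCP; attitude=None keeps the orientation; feed is the mean speed in m/s. With until_force (N) it stops when the force on the tool has changed by that much, and returns True; else False.
- move_joints(angles): joint-space move.
- command_gripper(opening, newtons=None): finger opening in m; newtons is the grip in N (None keeps the last); returns when the fingers have stopped.
- sleep(seconds).
- inverse_kinematics(position, orientation): joint angles nearest the present ones, or None.
- sense(): the state.
- camera(name): name is "side" or "top"; returns (picture, depth): 384x512x3 uint8, red, green, blue; 384x512 float32, m along the optical axis (not along the pixel's ray), 0 where there is no reading.
- camera_params(name): a dict with "K" (3x3 intrinsics, pixels), "position" and "rotation" of the camera in the world. Camera axes: x right, y down, z forward; pixel columns grow to the right and rows downward; lengths in m; the calibration is good to about 2 mm. A picture is of the moment at which its call begins. camera_params takes no time and is no camera call.
A pose or a line that the arm cannot do raises Unreachable and nothing moves.
- finish_job(): hands the job in; it is judged then, once.
The state is a dict: "time_s": time; "joint_pos": joint angles; "qd": joint speeds; "joint_efforts": joint torques, N m; "position": TCP position; "tcp_rot": TCP orientation; "wrist_force": force on the tool from outside, world axes, zero at the start; "ft_torque": the same for the moment, N m; "finger_gap": finger opening in m; "gripper_force": force on a finger pad.
Only numpy, scipy, OpenCV 4.12 (cv2) and the standard library are available. Lean on these libraries where they do the work, as an engineer would, in place of code of your own. Each camera call takes 0.05 s, during which the arm holds its last target. There are 200 camera calls.

## Working session

There is one attempt and no reset: what is moved stays moved. The work goes in short steps, each a Python script; the robot and the scene stay as the last script left them, time stands still between calls to the robot, and variables do not carry over. Pictures are saved under pics/ and viewed, at most 10 in all, crops included, and the job is handed in when it is done.

```bash
mkdir -p pics; ls; python3 - <<'E'
from rig import *
import cv2,numpy as np
for n in("side","top"):
    p,d=camera(n); np.savez(f"{n}0.npz",p=p,d=d); cv2.imwrite(f"pics/{n}0.png",p[:,:,::-1])
    c=camera_params(n); print(n,np.round(c["K"],1).tolist(),np.round(c["position"],3),np.round(c["rotation"],3).tolist(),(d==0).mean())
s=sense();print(s["time_s"],s["position"],s["tcp_rot"],s["finger_gap"],s["wrist_force"])
E
```

```text
pics
side [[349.7, 0.0, 256.8], [0.0, 349.7, 196.2], [0.0, 0.0, 1.0]] [0.442 0.553 0.699] [[-0.997, -0.039, 0.064], [-0.073, 0.711, -0.699], [-0.018, -0.702, -0.712]] 0.004343668619791667
top [[387.3, 0.0, 259.3], [0.0, 387.3, 190.8], [0.0, 0.0, 1.0]] [ 0.319 -0.049  1.056] [[-0.025, -0.98, 0.198], [-1.0, 0.027, 0.009], [-0.014, -0.198, -0.98]] 0.003992716471354167
0.1 [0.22792604 0.63480584 0.23197273] [[-9.41167697e-01  3.37939420e-01 -5.60553397e-04]
 [ 3.37939884e-01  9.41166253e-01 -1.64899872e-03]
 [-2.96877305e-05 -1.74141768e-03 -9.99998483e-01]] 0.08531502727039862 [-0.61730607  0.59850783  0.34256881]
```

View pics/top0.png

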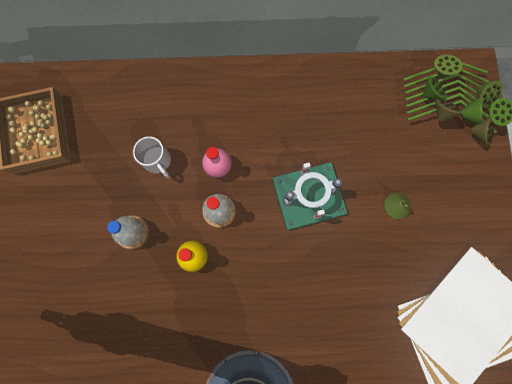

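View pics/side0.png

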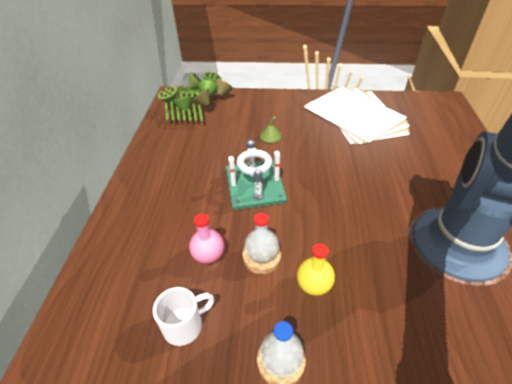

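Candidates with a red stopper, in the top view: the pink flask (213,153), the grey seed flask (213,203) and the yellow flask (185,255). The blue-stoppered spare is at (115,228). I choose the clear grey-brown one at top (213,203), which is side (262,220). I'll check it in a crop while measuring.

```bash
cat > h.py <<'E'
from rig import *
import cv2,numpy as np
def cloud(n,d):
    c=camera_params(n);v,u=np.mgrid[:384,:512]
    r=np.stack([u,v,np.ones_like(u)],-1)@np.linalg.inv(c["K"]).T
    return (r*d[...,None])@np.array(c["rotation"]).T+c["position"]
def onplane(n,uv,z):
    c=camera_params(n);r=np.c_[np.atleast_2d(uv),np.ones(len(np.atleast_2d(uv)))]@np.linalg.inv(c["K"]).T@np.array(c["rotation"]).T
    return c["position"]+r*((z-c["position"][2])/r[:,2])[:,None]
def circ(xy):
    A=np.c_[2*xy,np.ones(len(xy))];s=np.linalg.lstsq(A,(xy**2).sum(1),rcond=None)[0]
    return s[:2],np.sqrt(s[2]+s[:2]@s[:2])
E
cat > m.py <<'E'
from h import *
im={}
boxes={"side":(235,205,290,275),"top":(195,188,240,232)}
for n in("side","top"):
    f=np.load(f"{n}0.npz");p,d=f["p"],f["d"];P=cloud(n,d);hsv=cv2.cvtColor(p,cv2.COLOR_RGB2HSV)
    x0,y0,x1,y1=boxes[n]
    im[n]=cv2.resize(p[y0:y1,x0:x1,::-1],(400,400),interpolation=cv2.INTER_CUBIC)
    H,S,V=cv2.split(hsv)
    red=((H<8)|(H>172))&(S>170)&(V>110)
    N,L,st,ce=cv2.connectedComponentsWithStats(red.astype(np.uint8))
    for i in range(1,N):
        if st[i,4]<6: continue
        m=L==i;q=P[m]; t=q[q[:,2]>np.percentile(q[:,2],90)-.004]
        a=(q[:,:2].max(0)+q[:,:2].min(0))/2
        print(n,"red",st[i],np.round(ce[i],1),"top",np.round(t.mean(0),4),np.round((t.min(0)+t.max(0))/2,4),len(t),"ray@.14",np.round(onplane(n,ce[i],.14)[0],4))
    g=(H>70)&(H<95)&(S>100)
    N,L,st,ce=cv2.connectedComponentsWithStats(g.astype(np.uint8))
    i=1+np.argmax(st[1:,4]);print(n,"green",st[i])
    q=P[(L==i)];q=q[(abs(q[:,2]-.018)<.006)];r=cv2.minAreaRect((q[:,:2]*1000).astype(np.float32));print(r,np.median(q[:,2]))
    c0=np.array(r[0])/1000
    rr=np.linalg.norm(P[...,:2]-c0,axis=-1)
    m=(rr<.052)&(abs(P[...,2]-.095)<.005)&(S<60)&(V>120)
    q=P[m];c,R=circ(q[:,:2]);print("ring",np.round(c,4),R,len(q),np.round((q.min(0)+q.max(0))/2,4),"z",np.median(q[:,2]))
    # posts
    for k,mm in(("sleeve/posts",(rr<.085)&(P[...,2]>.1005)&(P[...,2]<.13)),):
        N,L,st,ce=cv2.connectedComponentsWithStats(mm.astype(np.uint8))
        for i in range(1,N):
            if st[i,4]>3:
                q=P[L==i];print(k,np.round(ce[i]),np.round((q.min(0)+q.max(0))/2,4),q[:,2].max(),st[i,4])
cv2.imwrite("pics/crop.png",np.hstack([im["side"],im["top"]]))
E
python3 m.py
```

```text
side red [193 213  16  14 172] [200.9 219.5] top [0.6048 0.0806 0.1404] [0.5313 0.3069 0.416 ] 129 ray@.14 [0.6048 0.0797 0.14  ]
side red [253 213  16  13 166] [260.8 218.8] top [0.4788 0.0748 0.1443] [0.4789 0.0741 0.1444] 129 ray@.14 [0.4784 0.0708 0.14  ]
side red [312 243  17  15 209] [319.9 250.1] top [0.3596 0.1468 0.1428] [0.3929 0.3392 0.4161] 165 ray@.14 [0.3588 0.1442 0.14  ]
side green [263 182  21  20 153]
((458.864501953125, -137.97169494628906), (54.05937194824219, 73.6879653930664), 1.3185923099517822) 0.01865608303657229
ring [ 0.4764 -0.1613] 0.020096831477826562 99 [ 0.4796 -0.1623  0.0951] z 0.09536344875232672
sleeve/posts [276. 155.] [ 0.4547 -0.1876  0.1071] 0.11331476712138522 28
sleeve/posts [257. 173.] [ 0.5004 -0.1133  0.106 ] 0.11149966216932916 62
top red [206 146  12  13 117] [211.8 152.2] top [0.6058 0.075  0.1367] [0.6054 0.0754 0.1377] 96 ray@.14 [0.6046 0.0744 0.14  ]
top red [207 197  12  12 115] [212.5 202.6] top [0.4745 0.0696 0.1646] [0.4052 0.0184 0.5995] 95 ray@.14 [0.4785 0.0726 0.14  ]
top red [179 249  12  12 121] [184.5 254.4] top [0.357  0.1373 0.1457] [0.3445 0.0519 0.5952] 106 ray@.14 [0.3573 0.1385 0.14  ]
top green [273 172  46  58 767]
((503.0190124511719, -134.96133422851562), (146.35055541992188, 86.99312591552734), 14.113036155700684) 0.018498036578957655
ring [ 0.5114 -0.1662] 0.033330108077496264 267 [ 0.5104 -0.1534  0.0952] z 0.09553992808888823
sleeve/posts [307. 165.] [ 0.5746 -0.1612  0.1074] 0.11323155295453402 33
sleeve/posts [290. 194.] [ 0.4996 -0.1162  0.1085] 0.11399099193951323 65
sleeve/posts [321. 212.] [ 0.4542 -0.1897  0.1074] 0.11385043553509266 32
```

View pics/crop.png

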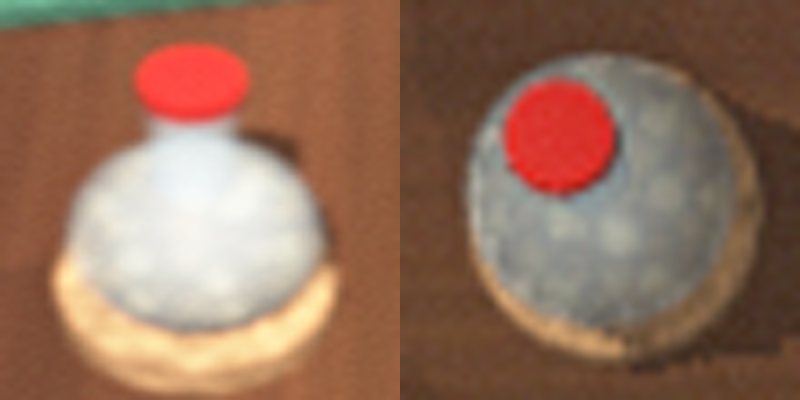

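The crop confirms it: clear glass, grey-brown seeds, red stopper and a cork ring, with stopper centre at about (0.4785, 0.072). The gauge post tops put the ring axis at about (0.5145, -0.175), with the stand's yaw about 13°. Next I grasp the neck.

```bash
cat > g.py <<'E'
from h import *
F=np.array([.4785,.072]);T=np.array([.5145,-.175])
best=None
for a in np.radians(np.arange(0,360,15)):
    y=np.array([np.cos(a),np.sin(a),0]);z=np.array([0,0,-1.]);R=np.c_[np.cross(y,z),y,z]
    q=inverse_kinematics([*F,.118],R);q2=inverse_kinematics([*T,.19],R)
    if q is None or q2 is None: continue
    s=abs(np.array(q)-sense()["joint_pos"]).max()
    if best is None or s<best[0]: best=(s,a,R,q,q2)
s,a,R,q,q2=best;print(np.degrees(a),s,np.round(q,2),np.round(q2,2));np.save("R.npy",R)
def st(t):
    s=sense();print(t,round(s["time_s"],2),np.round(s["position"],4),np.round(s["wrist_force"],2),np.round(s["ft_torque"],2),round(s["finger_gap"],4),s["gripper_force"])
movep([*F,.26],R);st("above")
move_l([*F,.119],feed=.12,until_force=6);st("down")
command_gripper(.02,70);st("grip")
p=np.array(sense()["position"]);move_l(p+[0,0,.145],feed=.12);st("lift")
for n in("side","top"):
    p,d=camera(n);np.savez(f"{n}1.npz",p=p,d=d)
    cv2.imwrite(f"pics/{n}1.png",p[:,:,::-1])
E
python3 g.py
```

```text
330.0 0.5892084190562978 [-0.67  0.33  0.52  2.12 -0.24  0.75 -0.51] [-0.48  0.43  0.97  1.93 -0.42  1.    0.15]
above 2.31 [0.4786 0.0734 0.2599] [-0.03 -0.41  0.06] [-0.    0.   -0.03] 0.0853 0.0
down 3.63 [0.4791 0.0721 0.1196] [0.69 0.21 0.77] [-0.06 -0.06  0.02] 0.0852 0.0
grip 4.2 [0.4786 0.0722 0.1193] [-0.82  0.4   3.96] [0.04 0.23 0.03] 0.0288 68.66597056388855
lift 5.56 [0.4781 0.0721 0.2635] [ 0.17 -0.3  -3.83] [-0.07  0.02  0.  ] 0.0286 69.14713382720947
```

View pics/side1.png

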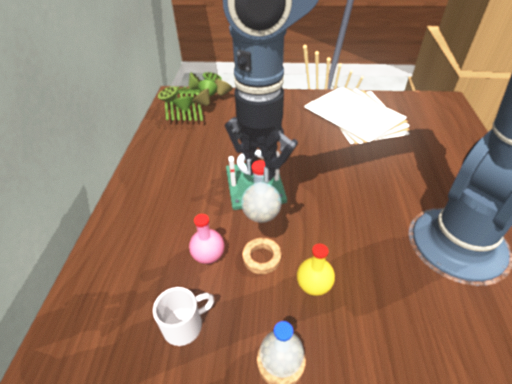

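The flask is lifted clear of the cork ring and the neighbours are undisturbed. The ball is at side (262,202) and the stopper at (260,168). The 28.6 mm gap suggests the pads may be on the lip rather than the 26 mm neck, so I check tilt and height.

```bash
cat > t.py <<'E'
from h import *
import sys
k=sys.argv[1]; c=np.array([float(v) for v in sys.argv[2:5]]) # expected ball centre
for n in("side","top"):
    f=np.load(f"{n}{k}.npz");p,d=f["p"],f["d"];P=cloud(n,d)
    q=P[(np.linalg.norm(P-c,axis=-1)<.05)&(P[...,2]<c[2]+.03)]
    for _ in range(3):
        A=np.c_[2*q,np.ones(len(q))];s=np.linalg.lstsq(A,(q**2).sum(1),rcond=None)[0];r=np.sqrt(s[3]+s[:3]@s[:3])
        q=q[abs(np.linalg.norm(q-s[:3],axis=1)-r)<.003]
    # centre with r fixed 40 mm
    from scipy.optimize import least_squares
    s4=least_squares(lambda x:np.linalg.norm(q-x,axis=1)-.04,s[:3]).x
    H,S,V=cv2.split(cv2.cvtColor(p,cv2.COLOR_RGB2HSV))
    m=((H<8)|(H>172))&(S>150)&(V>90)&(np.linalg.norm(P-c-[0,0,.09],axis=-1)<.04)
    w=P[m]
    print(n,"ball",np.round(s[:3],4),round(r,4),"fix",np.round(s4,4),len(q),"stopper",np.round((w.min(0)+w.max(0))/2,4) if len(w) else 0,len(w))
f=np.load(f"side{k}.npz");u,v=[int(x) for x in sys.argv[5:7]]
cv2.imwrite(f"pics/c{k}.png",cv2.resize(f["p"][v-50:v+50,u-50:u+50,::-1],(600,600),interpolation=cv2.INTER_CUBIC))
E
python3 t.py 0 .4785 .072 .049 262 240; python3 t.py 1 .4785 .072 .193 262 180
```

```text
side ball [0.479  0.0717 0.0447] 0.0421 fix [0.4789 0.0738 0.0461] 691 stopper [0.4789 0.0741 0.1417] 147
top ball [0.4795 0.0726 0.0416] 0.0439 fix [0.4775 0.0711 0.0457] 433 stopper [0.4781 0.072  0.1447] 116
side ball [0.4783 0.0732 0.1927] 0.0394 fix [0.4783 0.0726 0.1922] 873 stopper [0.4823 0.0749 0.2991] 154
top ball [0.4782 0.0717 0.1932] 0.0391 fix [0.4785 0.0724 0.1924] 336 stopper [0.4695 0.0631 0.2862] 13
```

View pics/c1.png

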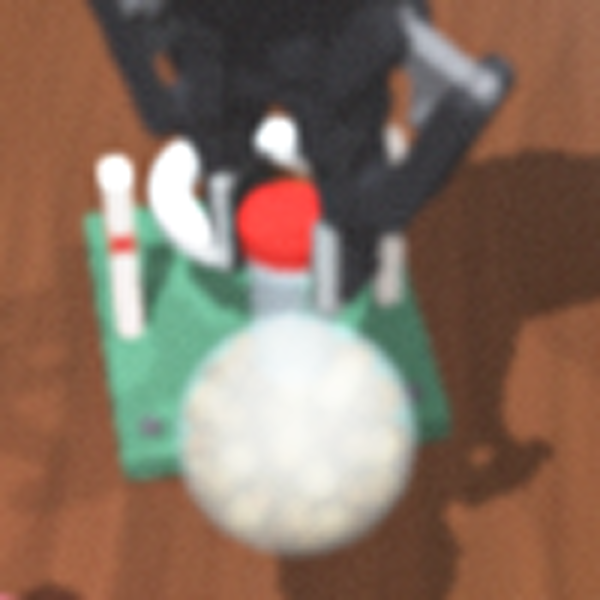

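The ball is centred under the TCP, upright, with its lowest point 0.111 m below the TCP. I refine the ring centre from the first picture's depth, then lower to contact.

```bash
cat > p.py <<'E'
from h import *
import sys
C=np.array([.5145,-.175]);e=np.array([np.cos(.232),np.sin(.232)]);k=np.array([-e[1],e[0]])
for n in("top","side"):
    f=np.load(f"{n}0.npz");P=cloud(n,f["d"]);D=P[...,:2]-C
    S=cv2.cvtColor(f["p"],cv2.COLOR_RGB2HSV)[...,1]
    m=(abs(P[...,2]-.095)<.004)&(np.hypot(*np.moveaxis(D,-1,0))<.052)&(np.hypot(*np.moveaxis(D,-1,0))>.026)&(abs(D@k)<.042)&(S<70)
    q=P[m][:,:2];from scipy.optimize import least_squares
    s=least_squares(lambda x:np.maximum(abs(np.linalg.norm(q-x,axis=1)-.0385)-.006,0),C).x
    print(n,len(q),"band",np.round(s,4),"bbox e,k",np.round([(D[m]@e).min(),(D[m]@e).max(),(D[m]@k).min(),(D[m]@k).max()],4))
    # post tops, median z near .11, pixel centroids onto plane .11
    for sg in(1,-1):
        mm=(np.linalg.norm(D-sg*.062*e,axis=-1)<.014)&(P[...,2]>.102)&(P[...,2]<.118)
        v,u=np.nonzero(mm);print("post",sg,len(u),np.round(onplane(n,[u.mean(),v.mean()],.108)[0],4) if len(u) else 0)
E
python3 p.py
```

```text
top 507 band [ 0.5142 -0.1753] bbox e,k [-0.0452  0.0452 -0.0416  0.0418]
post 1 32 [ 0.5744 -0.161   0.108 ]
post -1 31 [ 0.454 -0.19   0.108]
side 337 band [ 0.514  -0.1733] bbox e,k [-0.0454  0.0452 -0.0419  0.0416]
post 1 25 [ 0.5741 -0.1584  0.108 ]
post -1 25 [ 0.4544 -0.1875  0.108 ]
```

```bash
cat > s.py <<'E'
from h import *
R=np.load("R.npy");T=np.array([.5140,-.1747])
def st(t):
    s=sense();print(t,round(s["time_s"],2),np.round(s["position"],4),np.round(s["wrist_force"],2),np.round(s["ft_torque"],2),round(s["finger_gap"],4),round(s["gripper_force"],1))
if __name__=="__main__":
    move_l([*T,.2635],R,feed=.15);st("above")
    move_l([*T,.205],feed=.08);sleep(.3);st("near")
    print(move_l([*T,.188],feed=.015,until_force=2.5));sleep(.2);st("contact")
    for n in("side","top"):
        p,d=camera(n);np.savez(f"{n}2.npz",p=p,d=d)
E
python3 s.py; python3 t.py 2 .514 -.1747 .122 255 160
```

```text
above 7.47 [ 0.5141 -0.1738  0.2634] [-0.46  0.39 -3.94] [ 0.01 -0.03 -0.01] 0.0287 69.2
near 8.66 [ 0.5142 -0.1747  0.2054] [-0.26  0.75 -4.55] [ 0.01 -0.03  0.04] 0.0286 69.2
True
contact 9.7 [ 0.5138 -0.175   0.1911] [ 1.04 -1.4   1.65] [-0.4  -0.53 -0.06] 0.0284 69.4
side ball [ 0.5142 -0.1754  0.1188] 0.0408 fix [ 0.5141 -0.1746  0.1194] 568 stopper [ 0.5157 -0.1728  0.2238] 74
top ball [0. 0. 0.] 0.0 fix [0. 0. 0.] 0 stopper 0 0
```

View pics/c2.png

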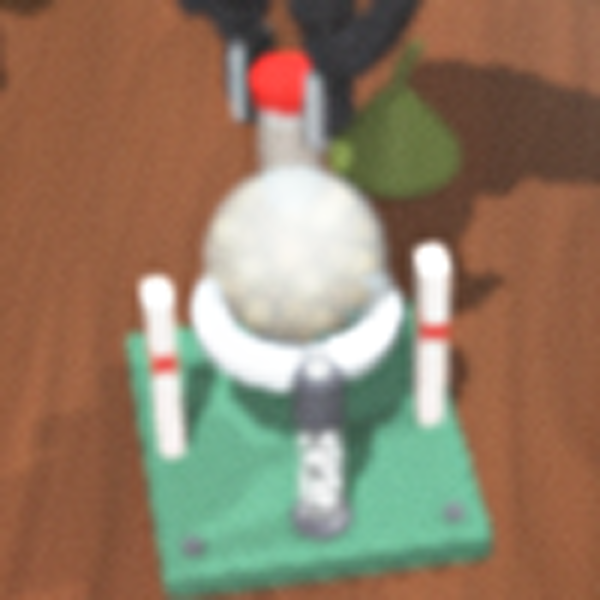

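The ball has seated in the ring, and the ring's top is still well above the red bands at (163,365) and (433,330) in the crop. Now I press in stages, measuring ring height from depth relative to the first picture.

```bash
cat > r.py <<'E'
from s import *
C=np.array([.5141,-.1745]);e=np.array([np.cos(.235),np.sin(.235)]);k=np.array([-e[1],e[0]])
def ringz(n,p,d):
    P=cloud(n,d);D=P[...,:2]-C;r=np.linalg.norm(D,axis=-1);S=cv2.cvtColor(p,cv2.COLOR_RGB2HSV)[...,1]
    m=(r<.044)&(r>.033)&(abs(D@k)<.040)&(P[...,2]<.1)&(P[...,2]>.055)&(S<70)&(p.min(-1)>120)
    # top face: upper mode only
    z=P[m][:,2];h=np.percentile(z,80) if len(z) else 0;t=z[z>h-.004] if len(z) else z
    return round(float(np.median(t)),4) if len(t) else None,len(t)
E
cat > press.py <<'E'
from r import *
for i in (0,2):
    for n in("side","top"):
        f=np.load(f"{n}{i}.npz");print(i,n,ringz(n,f["p"],f["d"]))
for z in(.180,.175):
    move_l([*T,z],feed=.015);sleep(.4);st("press")
    for n in("side","top"):
        p,d=camera(n);np.savez(f"{n}3.npz",p=p,d=d);print(n,ringz(n,p,d))
E
python3 press.py;python3 t.py 3 .514 -.1747 .103 255 160
```

```text
0 side (0.0956, 207)
0 top (0.096, 329)
2 side (0.0953, 123)
2 top (None, 0)
press 11.05 [ 0.5139 -0.1749  0.1802] [ 0.97 -1.74  5.12] [-0.47 -0.35 -0.04] 0.0288 69.8
side (0.0964, 40)
top (None, 0)
press 12.03 [ 0.514  -0.1749  0.1755] [-0.11 -1.25  7.91] [-0.42 -0.16 -0.05] 0.0285 70.0
side (0.0968, 52)
top (None, 0)
side ball [ 0.5143 -0.1762  0.1012] 0.042 fix [ 0.514  -0.174   0.1023] 466 stopper [ 0.5161 -0.1716  0.2082] 75
top ball [0. 0. 0.] 0.0 fix [0. 0. 0.] 0 stopper 0 0
```

View pics/c3.png

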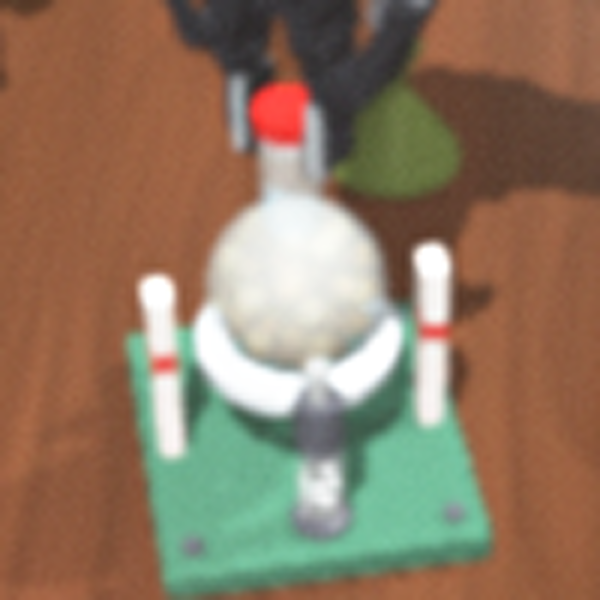

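```bash
cat >> r.py <<'E'
def ringz2(n,p,d,tz):
    P=cloud(n,d);D=P[...,:2]-C;r=np.linalg.norm(D,axis=-1);S=cv2.cvtColor(p,cv2.COLOR_RGB2HSV)[...,1]
    b=np.array([*C,tz-.071])
    m=(r<.0445)&(r>.033)&(abs(D@k)<.042)&(D@k>0)&(np.linalg.norm(P-b,axis=-1)>.0435)&(P[...,2]<.1)&(P[...,2]>.05)&(S<70)
    z=P[m][:,2];h,ed=np.histogram(z,np.arange(.05,.1,.001))
    c=ed[np.argmax(np.convolve(h,[1,1,1,1],"same"))];t=z[abs(z-c)<.0035]
    return round(float(np.mean(t)),4),len(t),len(z)
E
python3 - <<'E'
from r import *
for i,tz in((0,1),(2,.1911),(3,.1755)):
    f=np.load(f"side{i}.npz");print(i,ringz2("side",f["p"],f["d"],tz))
E
```

```text
0 (0.0955, 118, 136)
2 (0.0952, 94, 100)
3 (0.0798, 87, 93)
```

```bash
python3 - <<'E'
from r import *
for z in(.1725,):
    move_l([*T,z],feed=.01);sleep(.5);st("press")
    Z=[]
    for j in range(6):
        p,d=camera("side");Z.append(ringz2("side",p,d,z)[0])
    print(Z,np.mean(Z));st("")
np.savez("side4.npz",p=p,d=d)
W=[];
for j in range(10): sleep(.03);W.append(sense()["wrist_force"])
print(np.mean(W,0))
# gauge bands: red pixels near stand
H,S,V=cv2.split(cv2.cvtColor(p,cv2.COLOR_RGB2HSV));P=cloud("side",d)
m=((H<8)|(H>172))&(S>90)
for sg in(1,-1):
    mm=m&(np.linalg.norm(P[...,:2]-C-sg*.062*e,axis=-1)<.014);print("band z",np.round(P[mm].mean(0),4),mm.sum())
cv2.imwrite("pics/c4.png",cv2.resize(p[110:210,205:305,::-1],(600,600),interpolation=cv2.INTER_CUBIC))
E
```

```text
press 13.03 [ 0.5141 -0.175   0.1731] [ 0.1  -1.49  8.67] [-0.4  -0.13 -0.05] 0.0284 70.0
[0.0774, 0.0776, 0.0772, 0.0774, 0.0775, 0.0778] 0.07748333333333333
 13.33 [ 0.5141 -0.175   0.1731] [-0.06 -1.39  7.7 ] [-0.41 -0.15 -0.03] 0.0287 70.0
[ 0.48948798 -1.96249714  8.86136474]
band z [ 0.5711 -0.152   0.0769] 7
band z [ 0.4518 -0.181   0.0768] 10
```

View pics/c4.png

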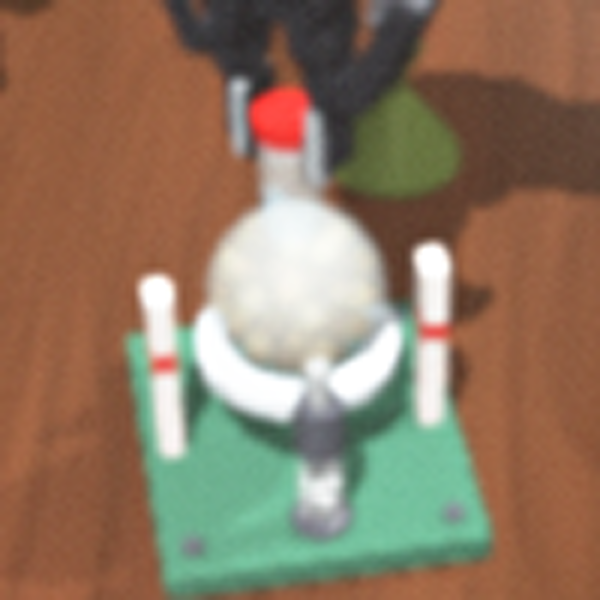

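```bash
python3 - <<'E'
from r import *
move_l([*T,.1715],feed=.01);sleep(1.0);st("press")
Z=[ringz2("side",*camera("side"),.172)[0] for j in range(4)];print(Z)
W=[]
for j in range(15): sleep(.03);W.append(sense()["wrist_force"])
print(np.mean(W,0));st("")
p,d=camera("side");np.savez("side5.npz",p=p,d=d);np.savez("top5.npz",p=p,d=d)
print(sense()["tcp_rot"])
E
python3 t.py 5 .514 -.1747 .101 255 160 | head -1
```

```text
press 14.92 [ 0.5141 -0.175   0.1721] [-0.04 -1.65  8.91] [-0.38 -0.14 -0.04] 0.0283 70.1
[0.0767, 0.0765, 0.0766, 0.0763]
[ 0.39065593 -1.90740795  8.89519392]
 15.62 [ 0.5141 -0.175   0.1722] [ 0.09 -1.64  8.41] [-0.44 -0.09 -0.05] 0.0285 70.1
[[ 5.00157021e-01  8.65930503e-01 -2.70521908e-03]
 [ 8.65934242e-01 -5.00157612e-01  5.01839819e-04]
 [-9.18477511e-04 -2.59354055e-03 -9.99996215e-01]]
side ball [ 0.5142 -0.1759  0.0985] 0.0417 fix [ 0.5141 -0.1741  0.0995] 479 stopper [ 0.5163 -0.1728  0.2059] 74
```

```bash
python3 -c "
from rig import *
print(finish_job())"
```

```text
the job is handed in; nothing more can be done
None
```

I handed the job in with the arm still holding the red-stoppered flask steady and upright in the sprung ring. The ring is pressed down about 19–20 mm (target 20 mm) and never went near its 34 mm stop, and I never reached for the blue-stoppered flask, the mug or the seed pod.

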